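# Fit the thick copper tip on the soldering iron

### The job

Take the thicker of the two copper tips from the steel dish and push its open end over the steel spigot of the iron in the cradle, driving the stiff brass ring back until you feel it come up against its hidden stop; there press it home against the ring with at least 10 N but never more than 25 N, then let go and leave it there. Leave the slim tip and the other things on the desk where they are.

Things in the scene. Friction and masses are not known exactly. Their poses are not given: they have to be found in the camera images.
- tip: Thick copper tip (wanted), 80 mm long, 0.14 kg. From its open end: a square sleeve 20 x 20 mm, 54 mm long, with a square bore 13 x 13 mm, 46 mm deep; then a 26 mm cone. Origin: middle of its length on its underside as it lies, 10 mm below its axis (mouth at x = -40 mm, square part ends at x = +14 mm). x along it to the pointed nose, z up as it lies.
- tip_mouth (a point): Centre of the open end of the thick tip's bore, on its axis; axes as tip (x towards the nose).
- slim_tip: The slim copper tip (not wanted), 52 mm long, 12 x 12 mm, bore 6 mm, also lying in the dish. Origin: middle of its length, on its underside; x towards its nose.
- dish: Shallow steel dish, 160 x 220 mm, floor 3 mm thick, rim 13 mm high, fixed. Origin: centre of its underside.
- iron: Soldering iron fast in a brown cradle, nose up at 35 degrees above level. Origin: on its axis at the shoulder (front of the 30 mm steel nut), 115 mm above the desk. x along the axis out of the nose, y level. A round steel spigot, 11 mm thick, end bevelled 1.5 mm, stands 50 mm out of the shoulder. Barrel and handle, up to 33 mm thick, slope 136 mm down behind.
- spigot_end (a point): Centre of the spigot's free end, 50 mm along x from the iron's origin; axes as iron.
- ring: Brass ring, 26 mm across, 6 mm thick, that slides stiffly (about 6 N) on the spigot and stays where left. Origin: centre of its back face, on the axis; x out of the nose. It can go back 2 to 16 mm from where it starts until it meets a hard stop inside the iron, 1 to 15 mm from the shoulder; the stop cannot be seen and is set differently each time, so it must be felt.
- cup: Brass tip-cleaning cup, 68 mm across, 48 mm high. Origin: centre of its underside.
- zif: Green zero-insertion-force chip socket 75 x 34 mm on a 110 x 75 mm board, 16 mm high in all. Origin: centre of its underside.
- parts_box: Open smoked acrylic parts box, 170 x 120 mm, 45 mm high. Origin: centre of its underside.

How it is judged:
By the outcome, as a careful person would: the job done as asked, in the order asked, and still so for the second after the job is handed in, with the robot touching nothing.
It also fails if it takes over 56 s, if anything falls off the work surface, if the arm or the gripper's body presses on something with over 40 N, if the wrist force passes 120 N, or if a joint passes its speed limit or range.

### The arm

A 6-joint arm with a two-finger parallel gripper is mounted at the origin on the work surface. World frame = base frame: x ahead of the robot, y to its left, z up, the work surface at z = 0. Lengths are in m, angles in rad, forces in N, time in s.
With the tool pointing down it reaches from about 0.3 to 0.875 m from the base axis. Payload 6.4 kg.
Tool frame: the origin (TCP) lies on the centre line of the jaws, within the pads' length; the fingertips stand 8 mm ahead of it and the grasp point (between the pads) lies 11 mm behind it; z points along the fingers, y is the line along which they close (so a half turn about z gives the same grasp; the last joint's range is limited). The gripper opens to 85 mm and grips with 20 to 120 N. Pads are 22 mm wide; open, the fingers measure 114 mm over their backs; the gripper's body (76 mm by 85 mm) begins 54 mm behind the grasp point. The pads swing forward as they close: fully open they stand 13 mm farther back than shut.
Start: joints at [0.964, 0.181, 1.607, -0, 1.354, -0.206], TCP at [0.224, 0.529, 0.239] pointing down, gripper open.
Joint ranges: [-2.99, 2.99], [-0.89, 2.07], [0.3, 2.58], [-1.14, 4.28], [0, 2.63], [-3.12, 3.12]. Speed limits (rad/s): [2.57, 2.57, 3.01, 3.14, 3.14, 3.14].

### API

Orientations are given as a unit quaternion [w, x, y, z].
In Python, from bench import ctrl gives the robot as it stands.
- The arm moves only by the shell command python3 -m handwheel 'ROWS' [OPENING]. ROWS is JSON, a list that holds one entry, the list of rows, each a list of 4 numbers: the shift along the tool's x, y, z each as a share of 20 cm, from -1 to 1, then the turn about the tool's z as a share of 1.5 rad, from -1 to 1. In form: [[[x, y, z, twist], ...]]. A call has 1 to 10 rows; each row is the pose to reach, as a shift and turn from the pose commanded when the call began, along the tool's axes at that moment; what a row does not reach only later rows make up. A row lasts 1/8 s, in which the tool goes at most 62.5 mm and 10.7 degrees, less where a joint would pass 70% of its speed; a pose out of reach is approached as far as the arm can. A call with a number of a shift or a turn outside -1 to 1 is refused whole. A call with a gripper value outside its range is refused whole. OPENING is the finger opening in mm, from 0 to 85.4, set as the call begins (- or left out, the last holds). The fingers move at their own pace and stop on an object; the grip force is fixed at half the most. Time passes only in rows, so rows that repeat a pose let the fingers close. It gives the time, the measured TCP pose, the force, the opening and the grip force at its end, in the units of the state.
- ctrl.get_obs(): the state, without advancing time (a new reading comes with each control period).
- ctrl.camera(name): name is "scene" or "top" or "wrist"; returns a dict with "color" (420x560x3 uint8, red, green, blue), "range_z" (420x560 float32, m along the optical axis (not along the pixel's ray), 0 where there is no reading), "K" (3x3 intrinsics, pixels), "pose" (4x4, takes a point from camera to world coordinates); the wrist camera has in their place "T_tool_cam" (4x4, takes a point from camera to tool coordinates, whose origin is the TCP and whose axes are the flange's). Camera axes: x right, y down, z forward; pixel columns grow to the right and rows downward; lengths in m; the calibration is good to about 2 mm. A picture is of the moment at which its call begins: read the wrist's pose just before it.
- ctrl.hand_in(): hands the job in; it is judged then, once.
The state is a dict: "time_s": time; "q": joint angles; "dq": joint speeds; "joint_efforts": joint torques, N m; "eef_pos": TCP position; "eef_rot": TCP orientation; "wrist_force": force on the tool from outside, world axes, zero at the start; "torque": the same for the moment, N m; "opening": opening from 0.0 (shut) to 1.0 (fully open); "grasp_force": force on a finger pad.
Only numpy, scipy, OpenCV 4.12 (cv2) and the standard library are available. Lean on these libraries where they do the work, as an engineer would, in place of code of your own. Each camera call takes 0.05 s, during which the arm holds its last target. There are 200 camera calls.

## Working session

There is one attempt and no reset: what is moved stays moved. The work goes in short steps, Python scripts to look and compute and a shell command to move; the robot and the scene stay as the last step left them, time stands still between calls to the robot, and variables do not carry over. Pictures are saved under pics/ and viewed, at most 10 in all, crops included, and the job is handed in when it is done.

```bash
ls; mkdir -p pics; cat > h.py <<'E'
import numpy as np, cv2
from bench import ctrl
def cloud(c,T=None):
    K=c["K"];z=c["range_z"];h,w=z.shape;u,v=np.meshgrid(np.arange(w),np.arange(h))
    P=np.stack([(u-K[0,2])/K[0,0]*z,(v-K[1,2])/K[1,1]*z,z],-1)
    T=c["pose"] if T is None else T
    return P@T[:3,:3].T+T[:3,3]
def save(c,n): cv2.imwrite("pics/"+n,c["color"][:,:,::-1])
E
python3 - <<'E'
from h import *
import pickle
for n in ("top","scene"):
    c=ctrl.camera(n);save(c,n+"1.png");pickle.dump(c,open(n+".pkl","wb"));print(n,c["K"],c["pose"])
print(ctrl.get_obs())
E
```

```text
pics
top [[393.06817768   0.         282.9767702 ]
 [  0.         393.06817768 210.98344759]
 [  0.           0.           1.        ]] [[-0.00595908 -0.99712082  0.07559471  0.54317569]
 [-0.99977947  0.00441849 -0.02053042  0.01312461]
 [ 0.0201373  -0.07570038 -0.99692725  1.20507064]
 [ 0.          0.          0.          1.        ]]
scene [[430.78835329   0.         281.86293953]
 [  0.         430.78835329 209.98017536]
 [  0.           0.           1.        ]] [[ 0.80150543  0.4989658  -0.32957879  0.9960552 ]
 [ 0.59794682 -0.66230866  0.4514497  -0.484483  ]
 [ 0.00697507 -0.55890998 -0.829199    0.99811628]
 [ 0.          0.          0.          1.        ]]
{'time_s': 0.1, 'q': array([ 9.63747339e-01,  1.81461613e-01,  1.60789746e+00, -1.83700191e-05,
        1.35379074e+00, -2.06309631e-01]), 'dq': array([ 0.00129317, -0.00258031, -0.00177145, -0.00163002, -0.00051066,
       -0.00115187]), 'joint_efforts': array([ 8.94434306e-04, -4.45880842e+01, -3.52239740e+01, -2.36973319e-04,
        4.12091904e-03, -2.33071052e-05]), 'eef_pos': array([0.22402352, 0.5290469 , 0.23848221]), 'eef_rot': array([-2.99739421e-04,  1.99029622e-01,  9.79993165e-01, -7.18625122e-04]), 'wrist_force': array([ 0.675214  , -0.4035123 , -0.53589815]), 'torque': array([ 0.01832088,  0.00093749, -0.05413265]), 'grasp_force': 0.0, 'opening': 0.9975306440593639}
```

View pics/top1.png

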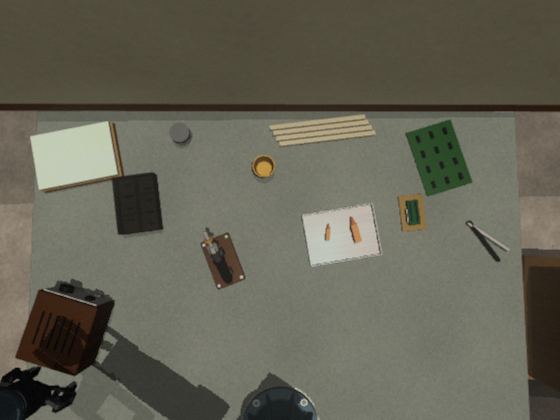

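View pics/scene1.png

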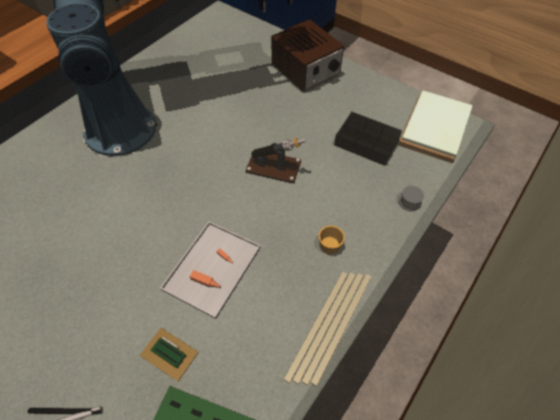

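Top view: the thick tip is at about (355,230) with its nose towards image-up (+x), and the slim tip is at (328,232), both in the dish. The iron is at (222,262) with its spigot end near (207,232). The scene view agrees.

The tool stays vertical, so I'll have to tilt the tip in the grip, levering it over the dish's fixed rim.

```bash
cat >> h.py <<'E'
def copper(c):
    h=cv2.cvtColor(c["color"],cv2.COLOR_RGB2HSV)
    return ((h[...,0]<16)&(h[...,1]>110)&(h[...,2]>110)).astype(np.uint8)
def onplane(c,uv,z,T=None):
    T=c["pose"] if T is None else T
    uv=np.atleast_2d(uv).astype(float);K=c["K"]
    d=np.c_[(uv-K[[0,1],[2,2]])/K[[0,1],[0,1]],np.ones(len(uv))]@T[:3,:3].T
    return T[:3,3]+d*((z-T[2,3])/d[:,2])[:,None]
def tooltowrist(c,o):
    from scipy.spatial.transform import Rotation as R
    T=np.eye(4);q=o["eef_rot"];T[:3,:3]=R.from_quat(q[[1,2,3,0]]).as_matrix();T[:3,3]=o["eef_pos"]
    return T@c["T_tool_cam"]
E
python3 - <<'E'
from h import *
import pickle
np.set_printoptions(precision=4,suppress=True)
for n in ("top","scene"):
    c=pickle.load(open(n+".pkl","rb"));P=cloud(c);m=copper(c)
    k,l,s,ce=cv2.connectedComponentsWithStats(m)
    for i in range(1,k):
        if s[i,4]<15: continue
        q=P[l==i]; print(n,s[i],ce[i],"mean",np.median(q,0),"max z",np.percentile(q[:,2],95))
        cnt=cv2.findContours((l==i).astype(np.uint8),0,1)[0][0]
        print("   rect",cv2.minAreaRect(cnt), onplane(c,cv2.boxPoints(cv2.minAreaRect(cnt)),.013).round(4).tolist())
    # tall things near iron
    z=P[...,2]; 
    sel=(abs(P[...,0]-.42)<.12)&(abs(P[...,1]-.17)<.1)&(z>.10)
    q=P[sel]; print(n,"iron pts",len(q)); 
    i=np.argsort(-q[:,2])[:25]; print(q[i][::3])
o=ctrl.get_obs()
c=ctrl.camera("wrist");print(c["T_tool_cam"],c["K"])
c=pickle.load(open("top.pkl","rb"));print("dish corners",onplane(c,[(302,213),(375,204),(382,257),(311,266)],.013))
E
```

```text
top [351 217  10  25 136] [354.8676 230.6985] mean [ 0.5713 -0.2279  0.0218] max z 0.026433336372660488
   rect ((354.5000305175781, 229.00006103515625), (24.981168746948242, 6.305926322937012), 75.96376037597656) [[0.6123, -0.2108, 0.013], [0.6169, -0.2296, 0.013], [0.5431, -0.2466, 0.013], [0.5386, -0.2279, 0.013]]
top [326 224   4  16  48] [327.3542 232.1042] mean [ 0.569  -0.1453  0.0139] max z 0.017513392424426677
   rect ((327.5, 231.5), (3.0, 15.0), 0.0) [[0.5478, -0.1414, 0.013], [0.5933, -0.1421, 0.013], [0.5932, -0.1512, 0.013], [0.5477, -0.1505, 0.013]]
top iron pts 148
[[0.5384 0.1929 0.1278]
 [0.5274 0.1822 0.1264]
 [0.5248 0.1932 0.1253]
 [0.522  0.1824 0.1248]
 [0.5274 0.1852 0.1244]
 [0.5274 0.1907 0.1238]
 [0.522  0.188  0.1235]
 [0.5247 0.1962 0.1232]
 [0.5356 0.1937 0.1225]]
scene [105   0  45  26 235] [124.2809  12.1362] mean [-0.3811  0.3774  0.0682] max z 0.07196023651202399
   rect ((126.16175842285156, 10.602944374084473), (5.65945291519165, 50.07758712768555), 59.03623962402344) [[-0.4821, 0.3445, 0.013], [-0.4841, 0.5725, 0.013], [-0.4481, 0.5546, 0.013], [-
[... 1449 characters left out ...]
0351562) [[0.5411, -0.25, 0.013], [0.5322, -0.2289, 0.013], [0.611, -0.2092, 0.013], [0.6189, -0.2302, 0.013]]
scene iron pts 137
[[0.5392 0.1931 0.1372]
 [0.5201 0.1872 0.1261]
 [0.5212 0.1905 0.124 ]
 [0.5252 0.1804 0.1233]
 [0.5207 0.1865 0.1231]
 [0.5228 0.1837 0.1228]
 [0.529  0.1752 0.1222]
 [0.5244 0.1862 0.1218]
 [0.5177 0.1722 0.1215]]
[[-0.     -0.958  -0.2867  0.0727]
 [ 1.     -0.0003  0.0009 -0.0009]
 [-0.0009 -0.2867  0.958  -0.1349]
 [ 0.      0.      0.      1.    ]] [[336.7948   0.     281.6629]
 [  0.     336.7948 215.0383]
 [  0.       0.       1.    ]]
dish corners [[ 0.6272 -0.0693  0.013 ]
 [ 0.6538 -0.2933  0.013 ]
 [ 0.4924 -0.3107  0.013 ]
 [ 0.4669 -0.0949  0.013 ]]
```

```bash
python3 -m handwheel '[[[-1,-0.5,0,0],[-1,-0.5,0,0],[-1,-0.5,0,0],[-1,-0.5,0,0],[-1,-0.5,0,0]]]' -; python3 -m handwheel '[[[-1,-0.5,0,0],[-1,-0.5,0,0],[-1,-0.5,0,0],[-1,-0.5,0,0],[-1,-0.5,0,0],[-1,-0.5,0,0],[-1,-0.5,0,0]]]' -
python3 - <<'E'
from h import *
import pickle
np.set_printoptions(precision=4,suppress=True)
o=ctrl.get_obs();c=ctrl.camera("wrist");c["pose"]=tooltowrist(c,o);pickle.dump(c,open("w1.pkl","wb"));save(c,"w1.png")
print(o["eef_pos"],o["eef_rot"],o["q"],o["time_s"])
E
```

```text
time_s: 0.78
eef_pos: [0.3709, 0.3575, 0.2391]
eef_rot: [0.0, 0.201, 0.98, -0.0]
wrist_force: [0.5, -0.3, 0.2]
opening: 1.003
grasp_force: 0.0
time_s: 1.65
eef_pos: [0.5137, 0.1907, 0.2392]
eef_rot: [-0.0, 0.198, 0.98, 0.0]
wrist_force: [0.7, 0.5, -0.7]
opening: 1.001
grasp_force: 0.0
[0.5137 0.1907 0.2392] [-0.0003  0.1981  0.9802  0.0001] [ 0.1386  0.1208  1.6753  0.0003  1.3458 -1.0336] 1.65
```

View pics/w1.png

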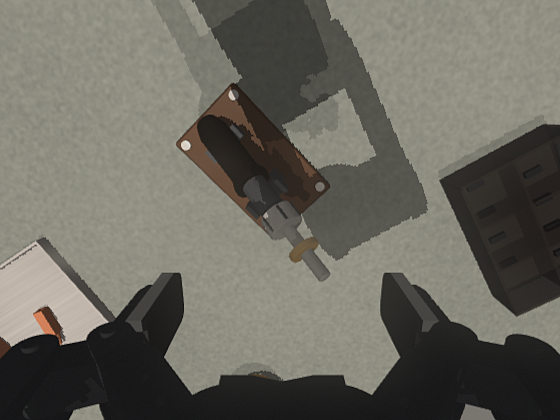

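The wrist view shows the spigot end at about (322,277), the brass ring at (303,249) and the nut at (285,218), with the fingers open at the bottom of the frame. Next I'll measure the iron's axis from perpendicular profiles.

```bash
cat > prof.py <<'E'
from h import *
def axisfit(c,a,b,r,zmin,s0=-.5,s1=1.3,n=46,T=None):
    "profiles across image line a->b; returns mid-pixel, width px, axis points"
    a,b=np.array(a,float),np.array(b,float);d=(b-a)/np.linalg.norm(b-a);nn=np.array([-d[1],d[0]])
    T=c["pose"] if T is None else T
    P=cloud(c,T);out=[]
    for s in np.linspace(s0,s1,n):
        p=a+(b-a)*s;t=np.arange(-18,18.01,.25);uv=p+t[:,None]*nn
        ij=np.rint(uv).astype(int);ok=(P[ij[:,1],ij[:,0],2]>zmin)&(c["range_z"][ij[:,1],ij[:,0]]>0)
        if ok.sum()<4: continue
        t=t[ok];m=p+nn*(t.min()+t.max())/2;i=np.rint(m).astype(int)
        X=P[i[1],i[0]];out.append(np.r_[s,m,t.max()-t.min(),X,c["color"][i[1],i[0]]])
    return np.array(out)
E
python3 - <<'E'
from prof import *
import pickle
np.set_printoptions(precision=4,suppress=True,linewidth=150)
c=pickle.load(open("w1.pkl","rb"))
r=axisfit(c,(285,218),(323,278),.0055,.095,-.2,1.2,29)
print(r.round(4))
sp=r[(r[:,0]>.68)&(r[:,0]<.93)|(r[:,0]>.33)&(r[:,0]<.42)]
X=sp[:,4:7];m=X.mean(0);d=np.linalg.svd(X-m)[2][0];d*=np.sign(d[2]);print("dir",d,"pitch",np.degrees(np.arcsin(d[2])),"head",np.degrees(np.arctan2(d[1],d[0])))
print(c["pose"])
E
```

```text
[[ -0.2    274.1263 208.0733  28.25     0.5094   0.1852   0.1177  97.      92.      87.    ]
 [ -0.15   277.2936 210.2707  31.25     0.5113   0.187    0.1196 102.      98.      92.    ]
 [ -0.1    279.1936 213.2707  31.25     0.5137   0.1877   0.1216 103.      97.      92.    ]
 [ -0.05   281.4104 216.0701  32.       0.5163   0.1883   0.1224 101.      96.      91.    ]
 [ -0.     283.3104 219.0701  32.       0.5186   0.189    0.1244  98.      93.      89.    ]
 [  0.05   285.5272 221.8695  32.75     0.521    0.1905   0.1269  97.      93.      87.    ]
 [  0.1    287.1104 225.0701  32.       0.5256   0.1896   0.1204  95.      90.      86.    ]
 [  0.15   288.4823 228.4045  30.75     0.5281   0.1894   0.1207 100.      96.      90.    ]
 [  0.2    287.8479 233.0097  24.75     0.5318   0.1878   0.1213 103.      98.      92.    ]
 [  0.25   291.6487 234.8058  13.75     0.5334   0.1905   0.1248 103.      98.      92.    ]
 [  0.3    293.9711 237.5383  12.75     0.5356   0.1912   0.1268  99.      94.      88.    ]
 [  0.35   296.0823 240.4045  12.75     0.5379   0.192    0.1263  92.      89
[... 742 characters left out ...]
95.      90.    ]
 [  0.8    315.6112 265.8662  13.5      0.5565   0.1998   0.1438 100.      96.      90.    ]
 [  0.85   317.6168 268.7994  13.75     0.5597   0.2002   0.1431 102.      97.      92.    ]
 [  0.9    319.9392 271.5318  14.75     0.5613   0.2009   0.1458 102.      98.      92.    ]
 [  0.95   322.3672 274.1974  13.5      0.5633   0.2017   0.146   94.      90.      85.    ]
 [  1.     323.9504 277.3981  12.75     0.566    0.2022   0.1463 110.     104.      99.    ]]
dir [0.8292 0.2773 0.4854] pitch 29.038548012637307 head 18.490134765127966
[[ 0.3883  0.8829  0.2641  0.4464]
 [ 0.9215 -0.3723 -0.1102  0.2181]
 [ 0.001   0.2862 -0.9582  0.3741]
 [ 0.      0.      0.      1.    ]]
```

```bash
python3 - <<'E'
from prof import *
import pickle
from scipy.optimize import brentq
np.set_printoptions(precision=4,suppress=True,linewidth=150)
c=pickle.load(open("w1.pkl","rb"));T=c["pose"];K=c["K"]
r=axisfit(c,(285,218),(323,278),.0055,.095,.24,1.2,80)
sp=r[(r[:,0]>.66)&(r[:,0]<1.0)|(r[:,0]>.27)&(r[:,0]<.37)]
print("last s",r[-1,0:3])
uv=sp[:,1:3];rays=np.c_[(uv-K[[0,1],[2,2]])/K[0,0],np.ones(len(uv))]@T[:3,:3].T
n=np.linalg.svd(rays)[2][-1]
D=lambda p:np.array([np.cos(p)*np.cos(np.radians(35)),np.sin(p)*np.cos(np.radians(35)),np.sin(np.radians(35))])
ps=brentq(lambda p:n@D(p),-.3,1.0);d=D(ps);print("heading",np.degrees(ps),d)
end=r[-1,1:3]
for e in (end,end-[.6,.9]):
    E=onplane(c,e,.1437,T)[0];print("end",E,"origin",E-.05*d)
# compare with depth points of spigot, axis distance from surface
E=onplane(c,end,.1437,T)[0]
X=sp[:,4:7]-E;print("dist to axis (expect 5.5mm):",np.linalg.norm(X-np.outer(X@d,d),axis=1).round(4)[::4])
t=pickle.load(open("top.pkl","rb"));s=pickle.load(open("scene.pkl","rb"))
for q,nm in ((t,"top"),(s,"scene")):
    for w in (E,E-.05*d):
        p=np.linalg.inv(q["pose"])@np.r_[w,1];p=q["K"]@p[:3];print(nm,p[:2]/p[2])
    im=q["color"];u,v=(p[:2]/p[2]).astype(int);cv2.imwrite("pics/c_%s.png"%nm,cv2.resize(im[v-25:v+25,u-25:u+25,::-1],None,fx=8,fy=8,interpolation=0));print("crop origin",u-25,v-25)
E
cd pics; python3 -c "
import cv2,numpy as np;cv2.imwrite('c1.png',np.hstack([cv2.imread('c_top.png'),cv2.imread('c_scene.png')]))"
```

```text
last s [  1.0299 325.508  278.9229]
heading 20.815736855098482 [0.7657 0.2911 0.5736]
end [0.5693 0.2025 0.1437] origin [0.531 0.188 0.115]
end [0.5684 0.2024 0.1437] origin [0.5302 0.1878 0.115 ]
dist to axis (expect 5.5mm): [0.005  0.006  0.0058 0.0054 0.0047 0.0077 0.0053 0.0068 0.0061]
top [204.4921 231.4946]
top [211.5358 245.6324]
crop origin 186 220
scene [305.202  139.2274]
scene [290.2746 143.381 ]
crop origin 265 118
```

View pics/c1.png

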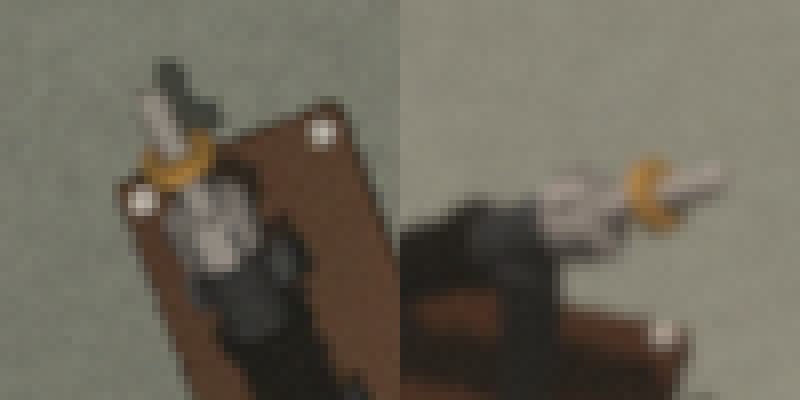

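Projecting the result into the two fixed views lands within 1 px of the visible spigot end (top (204.7,232), scene (306,140)), so the axis estimate holds. Next, a look at the tip from closer.

```bash
python3 -m handwheel '[[[-1,-1,0,0],[-1,-1,0,0],[-1,-1,0,0],[-1,-1,0,0],[-1,-1,0,0]]]' - >/dev/null; python3 -m handwheel '[[[-0.2,-0.75,0.3,-0.12],[-0.2,-0.75,0.3,-0.24],[-0.2,-0.75,0.3,-0.36],[-0.2,-0.75,0.3,-0.42],[-0.2,-0.75,0.3,-0.42],[-0.2,-0.75,0.3,-0.42],[-0.2,-0.75,0.3,-0.42]]]' -
python3 - <<'E'
from h import *
import pickle
np.set_printoptions(precision=4,suppress=True)
o=ctrl.get_obs();c=ctrl.camera("wrist");T=c["pose"]=tooltowrist(c,o);pickle.dump(c,open("w2.pkl","wb"));save(c,"w2.png")
print(o["eef_pos"],o["eef_rot"],o["q"],o["time_s"])
m=copper(c);k,l,s,ce=cv2.connectedComponentsWithStats(m);P=cloud(c)
for i in range(1,k):
    if s[i,4]<200: continue
    cnt=cv2.findContours((l==i).astype(np.uint8),0,1)[0][0];b=cv2.minAreaRect(cnt);q=P[l==i]
    print(s[i],b,"maxz",np.percentile(q[:,2],90)); B=onplane(c,cv2.boxPoints(b),.018);print(B)
E
```

```text
time_s: 3.2
eef_pos: [0.5994, -0.2258, 0.1797]
eef_rot: [0.0, -0.115, 0.993, -0.0]
wrist_force: [-0.3, -0.2, 0.9]
opening: 0.998
grasp_force: 0.0
[ 0.5994 -0.2258  0.1797] [ 0.0003 -0.1146  0.9934 -0.0002] [-0.5452  0.3772  1.4859 -0.      1.2778 -2.3456] 3.2
[ 273  128   23   86 1672] ((284.0, 170.5), (85.0, 22.0), 90.0) maxz 0.02431198262490899
[[ 0.5411 -0.2478  0.018 ]
 [ 0.5369 -0.2295  0.018 ]
 [ 0.6103 -0.2114  0.018 ]
 [ 0.6149 -0.2311  0.018 ]]
[361 178  23  32 237] ((371.2284851074219, 192.7986297607422), (10.022823333740234, 37.736942291259766), 42.27368927001953) maxz 0.016214924824825637
[[ 0.589  -0.1606  0.018 ]
 [ 0.5593 -0.146   0.018 ]
 [ 0.5636 -0.1377  0.018 ]
 [ 0.5936 -0.1521  0.018 ]]
```

View pics/w2.png

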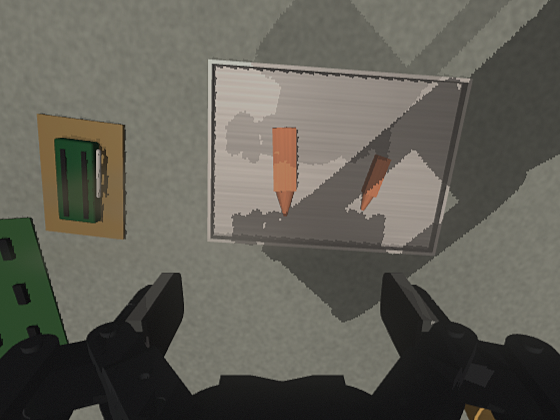

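The wrist view shows the thick tip vertical in the image, with its mouth at (285,127) and nose at (285,216), so it is already aligned with the tool. The slim tip is at (371,193), and the dish's near rim runs along rows 60–80.

Plan:
1. Grip the last few mm of the sleeve next to the cone.
2. Pull the mouth's lower edge against the dish wall so the tip pivots nose-up in the pads.

```bash
python3 -m handwheel '[[[0.028,0.01,0.3,0],[0.028,0.01,0.6,0],[0.028,0.01,0.6,0],[0.028,0.01,0.83,0],[0.028,0.01,0.83,0],[0.028,0.01,0.83,0]]]' 50; python3 -m handwheel '[[[0,0,0,0],[0,0,0,0],[0,0,0,0],[0,0,0,0],[0,0,0,0],[0,0,0,0]]]' 0
```

```text
time_s: 4.0
eef_pos: [0.5949, -0.2269, 0.0164]
eef_rot: [0.002, -0.114, 0.993, -0.001]
wrist_force: [-0.0, 0.1, 1.3]
opening: 0.586
grasp_force: 0.0
time_s: 4.75
eef_pos: [0.5946, -0.2267, 0.0158]
eef_rot: [0.001, -0.114, 0.993, -0.001]
wrist_force: [-1.0, 0.8, 7.9]
opening: 0.216
grasp_force: 58.7
```

```bash
python3 -m handwheel '[[[0,0,-0.03,0],[0,0,-0.03,0.076],[0,0,-0.03,0.076]]]' -; python3 -m handwheel '[[[0.1,0,0,0],[0.2,0,0,0],[0.2,0,0,0],[0.2,0,0,0]]]' -
python3 - <<'E'
from h import *
import pickle
np.set_printoptions(precision=4,suppress=True)
o=ctrl.get_obs();c=ctrl.camera("wrist");T=c["pose"]=tooltowrist(c,o);pickle.dump(c,open("w3.pkl","wb"));save(c,"w3.png")
print(o["eef_pos"],o["eef_rot"],o["q"],o["time_s"])
w=pickle.load(open("w2.pkl","rb"));print("rim in w2", onplane(w,[(210,60),(285,66),(468,78)],.013))
E
```

```text
time_s: 5.12
eef_pos: [0.593, -0.226, 0.0196]
eef_rot: [-0.0, -0.058, 0.998, -0.0]
wrist_force: [-0.5, 0.9, -1.8]
opening: 0.208
grasp_force: 59.0
time_s: 5.62
eef_pos: [0.5541, -0.2308, 0.0196]
eef_rot: [0.0, -0.058, 0.998, -0.0]
wrist_force: [-0.9, -0.9, -1.4]
opening: 0.211
grasp_force: 59.1
[ 0.5541 -0.2308  0.0196] [ 0.0004 -0.058   0.9983 -0.0002] [-0.5923  0.5135  1.6666  0.0002  0.9605 -2.2793] 5.625
rim in w2 [[ 0.5003 -0.3102  0.013 ]
 [ 0.4907 -0.2491  0.013 ]
 [ 0.465  -0.0985  0.013 ]]
```

View pics/w3.png

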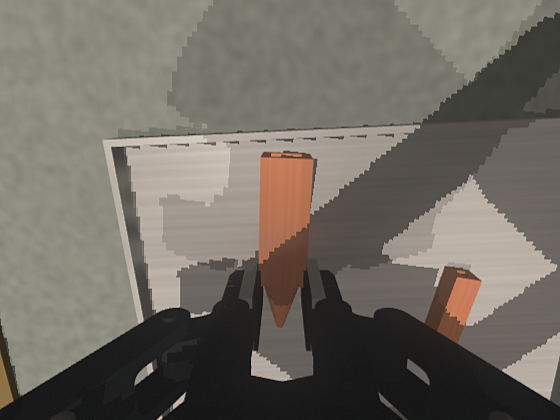

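The wrist view shows the tip held near the cone with its mouth at row 153, about 7 mm short of the rim wall at row ~146. The slim tip, at (455,300), is undisturbed. Now closing on the wall until I feel contact.

```bash
python3 -m handwheel '[[[0.02,0,0.01,-0.033],[0.03,0,0.01,-0.033],[0.03,0,0.01,-0.033]]]' -;for i in 1; do python3 -m handwheel '[[[0.01,0,0,0],[0.01,0,0,0]]]' -; done;  python3 -m handwheel '[[[0.01,0,0,0],[0.01,0,0,0]]]' -; python3 -m handwheel '[[[0.01,0,0,0],[0.01,0,0,0]]]' -
```

```text
time_s: 6.05
eef_pos: [0.5481, -0.2312, 0.0175]
eef_rot: [0.0, -0.082, 0.997, -0.0]
wrist_force: [1.2, -0.0, -2.0]
opening: 0.206
grasp_force: 59.1
time_s: 6.3
eef_pos: [0.5478, -0.2315, 0.0183]
eef_rot: [0.002, -0.082, 0.997, -0.001]
wrist_force: [7.0, 2.6, -1.8]
opening: 0.213
grasp_force: 59.6
time_s: 6.55
eef_pos: [0.5476, -0.2318, 0.019]
eef_rot: [0.004, -0.082, 0.997, -0.001]
wrist_force: [12.1, 5.1, -2.7]
opening: 0.209
grasp_force: 59.9
time_s: 6.8
eef_pos: [0.5474, -0.232, 0.0198]
eef_rot: [0.006, -0.081, 0.997, -0.001]
wrist_force: [16.8, 6.9, -1.8]
opening: 0.21
grasp_force: 60.3
```

```bash
python3 -m handwheel '[[[0.005,0,-0.02,0],[0.01,0,-0.04,0],[0.01,0,-0.04,0]]]' -;  python3 -m handwheel '[[[0.01,0,-0.02,0],[0.015,0,-0.04,0],[0.015,0,-0.04,0]]]' -
python3 - <<'E'
from h import *
c=ctrl.camera("wrist");save(c,"w4.png")
E
```

```text
time_s: 7.18
eef_pos: [0.5447, -0.2333, 0.0278]
eef_rot: [0.005, -0.082, 0.997, -0.002]
wrist_force: [14.6, 3.9, -3.4]
opening: 0.21
grasp_force: 63.4
time_s: 7.55
eef_pos: [0.5409, -0.2339, 0.0355]
eef_rot: [0.004, -0.082, 0.997, -0.002]
wrist_force: [11.1, 2.1, -1.6]
opening: 0.208
grasp_force: 66.2
```

View pics/w4.png

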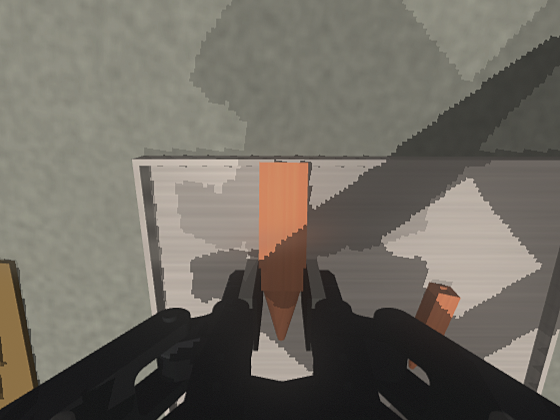

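The view shows the sleeve foreshortened, with the mouth against the wall at (284,162). The TCP's arc (6.6 mm in, 16 mm up) puts the tilt near 20°, so I'll carry on to 35°.

```bash
python3 -m handwheel '[[[0.01,0,-0.015,0],[0.02,0,-0.03,0],[0.02,0,-0.03,0]]]' -;  python3 -m handwheel '[[[0.01,0,-0.01,0],[0.02,0,-0.02,0],[0.02,0,-0.02,0]]]' -
cat > tilt.py <<'E'
from h import *
import sys,pickle
np.set_printoptions(precision=4,suppress=True,linewidth=150)
o=ctrl.get_obs();c=ctrl.camera("wrist");T=c["T_tool_cam"];pickle.dump((c,o),open(sys.argv[1]+".pkl","wb"));save(c,sys.argv[1]+".png")
P=cloud(c,T);m=copper(c);k,l,s,ce=cv2.connectedComponentsWithStats(m)
i=min((i for i in range(1,k) if s[i,4]>300),key=lambda i:abs(ce[i][0]-284))
print(s[i])
v,u=np.where(l==i);r0=s[i,1]
for r in range(r0,r0+s[i,3],8):
    w=u[v==r];X=P[r,int(np.median(w))];print(r,w.min(),w.max(),X)
sel=(l==i)&(np.arange(420)[:,None]>r0+5)
sel=cv2.erode(sel.astype(np.uint8),np.ones((5,15)))>0
Q=P[sel];Q=Q[(Q[:,0]>-.0+.012)]
A=np.c_[Q[:,0],np.ones(len(Q))]
for _ in range(3):
    a=np.linalg.lstsq(A,Q[:,2],rcond=None)[0];e=Q[:,2]-A@a;g=abs(e)<2*e.std();Q=Q[g];A=A[g]
print("top-face slope deg",np.degrees(np.arctan(a[0])),"z at x=0",a[1],"resid",e.std(),len(Q))
E
python3 tilt.py w5
```

```text
time_s: 7.98
eef_pos: [0.5322, -0.2337, 0.0393]
eef_rot: [-0.0, -0.082, 0.997, 0.0]
wrist_force: [0.5, -0.7, -2.3]
opening: 0.208
grasp_force: 66.4
time_s: 8.35
eef_pos: [0.5285, -0.2345, 0.0434]
eef_rot: [-0.0, -0.082, 0.997, -0.0]
wrist_force: [0.4, -0.2, -1.8]
opening: 0.209
grasp_force: 66.4
[ 257  163   49  101 4040]
163 257 305 [ 0.0486 -0.0011  0.0424]
171 257 305 [ 0.0511 -0.0011  0.0009]
179 257 305 [ 0.0476 -0.0011  0.0022]
187 257 305 [ 0.0447 -0.0011 -0.0002]
195 258 305 [ 0.0415 -0.0011 -0.0005]
203 258 305 [ 0.0381 -0.0011 -0.0007]
211 258 305 [ 0.0351 -0.0011 -0.002 ]
219 258 305 [ 0.0315 -0.0011 -0.0016]
227 258 305 [ 0.0283 -0.0011 -0.0026]
235 258 296 [ 0.0244 -0.0028 -0.0015]
243 258 284 [ 0.0218 -0.0052 -0.0041]
251 258 278 [ 0.0181 -0.0066 -0.0038]
259 258 266 [ 0.0148 -0.0091 -0.0046]
top-face slope deg 10.090778158591899 z at x=0 -0.0072529242391242916 resid 0.0005371482900911523 2126
```

The force dropped to zero: the mouth edge climbed over the rim with only about 10° gained, going by the sleeve's depth slope. I'll back off, go low again, press harder first, then follow the arc more flatly.

```bash
python3 -m handwheel '[[[-0.11,0,0,0],[-0.11,0,0,0],[-0.11,0,0.087,0],[-0.11,0,0.087,0],[-0.08,0,0.087,0],[-0.08,0,0.087,0]]]' -;  python3 -m handwheel '[[[0.02,0,0,0],[0.04,0,0,0],[0.04,0,0,0]]]' -; python3 tilt.py w6 | tail -1
```

```text
time_s: 9.15
eef_pos: [0.5435, -0.2317, 0.0256]
eef_rot: [-0.0, -0.082, 0.997, 0.0]
wrist_force: [0.3, -0.3, -2.4]
opening: 0.21
grasp_force: 66.5
time_s: 9.52
eef_pos: [0.5416, -0.233, 0.0282]
eef_rot: [0.006, -0.081, 0.997, -0.001]
wrist_force: [16.0, 7.0, -2.5]
opening: 0.206
grasp_force: 66.5
top-face slope deg 12.13615104033916 z at x=0 -0.007477006259554436 resid 0.0005480875824306352 1868
```

```bash
python3 -m handwheel '[[[0.02,0,0,0],[0.03,0,0,0],[0.03,0,0,0]]]' -; python3 tilt.py w7 | tail -1;  python3 -m handwheel '[[[0.01,0,-0.01,0],[0.02,0,-0.02,0],[0.02,0,-0.02,0]]]' -; python3 tilt.py w8 | tail -1
```

```text
time_s: 9.95
eef_pos: [0.5397, -0.2353, 0.0306]
eef_rot: [0.01, -0.081, 0.997, -0.003]
wrist_force: [24.4, 7.1, 1.7]
opening: 0.211
grasp_force: 68.2
top-face slope deg 0.0 z at x=0 0.0 resid nan 0
time_s: 10.38
eef_pos: [0.5362, -0.2364, 0.0352]
eef_rot: [0.01, -0.081, 0.997, -0.004]
wrist_force: [23.7, 6.9, 4.8]
opening: 0.204
grasp_force: 70.3
top-face slope deg 0.0 z at x=0 0.0 resid nan 0
  ret = _var(a, axis=axis, dtype=dtype, out=out, ddof=ddof,
  arrmean = um.true_divide(arrmean, div, out=arrmean,
  ret = ret.dtype.type(ret / rcount)
  ret = _var(a, axis=axis, dtype=dtype, out=out, ddof=ddof,
  arrmean = um.true_divide(arrmean, div, out=arrmean,
  ret = ret.dtype.type(ret / rcount)
```

View pics/w8.png

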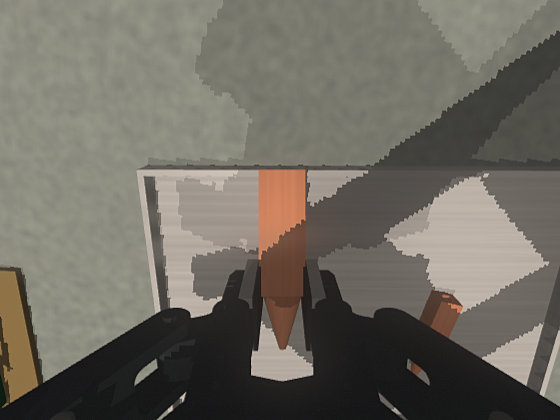

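```bash
cat > tilt2.py <<'E'
from h import *
import sys,pickle,os
np.set_printoptions(precision=4,suppress=True,linewidth=150)
def tilt(c):
    P=cloud(c,c["T_tool_cam"]);Q=P[100:300,274:292].reshape(-1,3);Q=Q[(Q[:,0]>.014)&(Q[:,0]<.07)&(Q[:,2]<.03)&(Q[:,2]>-.03)]
    A=np.c_[Q[:,0],np.ones(len(Q))]
    for _ in range(6):
        a=np.linalg.lstsq(A,Q[:,2],rcond=None)[0];e=Q[:,2]-A@a;g=abs(e)<max(2*e.std(),.0008);Q=Q[g];A=A[g]
    return np.degrees(np.arctan(a[0])),a[1],e.std(),len(Q),Q[:,0].min(),Q[:,0].max()
if __name__=="__main__":
    n=sys.argv[1]
    if os.path.exists(n+".pkl"): c,o=pickle.load(open(n+".pkl","rb"))
    else:
        o=ctrl.get_obs();c=ctrl.camera("wrist");pickle.dump((c,o),open(n+".pkl","wb"));save(c,n+".png")
    print(n,"slope,z0,resid,n,xmin,xmax",np.array(tilt(c)))
E
for n in w5 w6 w7 w8; do python3 tilt2.py $n; done
```

```text
w5 slope,z0,resid,n,xmin,xmax [  10.2975   -0.0074    0.0005 1568.        0.014     0.0542]
w6 slope,z0,resid,n,xmin,xmax [  33.5938   -0.0205    0.006  2484.        0.014     0.0697]
w7 slope,z0,resid,n,xmin,xmax [  35.3634   -0.0204    0.0059 2398.        0.014     0.0697]
w8 slope,z0,resid,n,xmin,xmax [  17.2991   -0.0071    0.0005 1414.        0.014     0.0504]
```

Here the mouth is at (283,168), under the rim edge, and the slope now reads 17°, so it is working. Continuing.

```bash
python3 -m handwheel '[[[0.01,0,-0.01,0],[0.02,0,-0.02,0],[0.02,0,-0.02,0]]]' -; python3 tilt2.py w9;  python3 -m handwheel '[[[0.01,0,-0.01,0],[0.02,0,-0.02,0],[0.02,0,-0.02,0]]]' - ; python3 tilt2.py w10
```

```text
time_s: 10.8
eef_pos: [0.5325, -0.2372, 0.0394]
eef_rot: [0.01, -0.081, 0.997, -0.004]
wrist_force: [25.1, 6.2, 3.8]
opening: 0.209
grasp_force: 71.7
w9 slope,z0,resid,n,xmin,xmax [  21.0085   -0.0069    0.0005 1319.        0.014     0.0481]
time_s: 11.22
eef_pos: [0.5275, -0.2383, 0.0434]
eef_rot: [0.009, -0.082, 0.997, -0.004]
wrist_force: [19.9, 4.6, 8.4]
opening: 0.211
grasp_force: 74.1
w10 slope,z0,resid,n,xmin,xmax [  25.4341   -0.0061    0.0005 1191.        0.014     0.0444]
```

```bash
python3 -m handwheel '[[[0.01,0,-0.008,0],[0.02,0,-0.015,0],[0.02,0,-0.015,0]]]' -; python3 tilt2.py w11;  python3 -m handwheel '[[[0.01,0,-0.007,0],[0.02,0,-0.013,0],[0.02,0,-0.013,0]]]' - ; python3 tilt2.py w12
```

```text
time_s: 11.65
eef_pos: [0.5236, -0.239, 0.0464]
eef_rot: [0.009, -0.082, 0.997, -0.004]
wrist_force: [20.9, 4.7, 8.1]
opening: 0.208
grasp_force: 74.9
w11 slope,z0,resid,n,xmin,xmax [  28.7993   -0.0053    0.0005 1066.        0.0141    0.0417]
time_s: 12.08
eef_pos: [0.5139, -0.2388, 0.0465]
eef_rot: [0.003, -0.083, 0.997, -0.002]
wrist_force: [-0.2, -0.6, 1.3]
opening: 0.21
grasp_force: 74.4
w12 slope,z0,resid,n,xmin,xmax [  30.2887   -0.0049    0.0005 1023.        0.014     0.04  ]
```

```bash
python3 - <<'E'
from tilt2 import *
c=pickle.load(open("w3.pkl","rb"));print(np.array(tilt(c)))
E
python3 -m handwheel '[[[-0.08,0,0,0],[-0.08,0,0,0],[-0.08,0,0.03,0],[-0.06,0,0.03,0],[-0.03,0,0.03,0],[-0.03,0,0.03,0]]]' -
```

```text
[  22.6089   -0.02      0.0068 2550.        0.014     0.0698]
time_s: 12.88
eef_pos: [0.5152, -0.2359, 0.0366]
eef_rot: [-0.001, -0.082, 0.997, 0.001]
wrist_force: [-2.8, -0.4, 0.3]
opening: 0.209
grasp_force: 75.4
```

```bash
python3 -m handwheel '[[[-0.1,0,-0.1,0],[-0.1,0,-0.1,0],[-0.1,0,-0.1,0],[-0.1,0,-0.1,0]]]' -; python3 tilt2.py w13
```

```text
time_s: 13.38
eef_pos: [0.5353, -0.2326, 0.0563]
eef_rot: [-0.001, -0.082, 0.997, 0.001]
wrist_force: [-0.1, 0.8, -1.7]
opening: 0.213
grasp_force: 75.1
w13 slope,z0,resid,n,xmin,xmax [  19.163    -0.0069    0.0005 1249.        0.014     0.046 ]
```

View pics/w13.png

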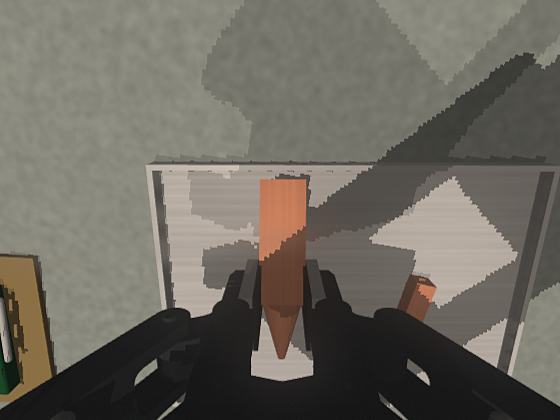

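The slope is back to 19°: on re-lowering, the mouth caught outside the wall. The picture shows it now clear, inside the dish at (283,180). I'll repeat the push, starting lower and well inside the wall.

```bash
python3 -m handwheel '[[[-0.03,0,0,0],[-0.03,0,0.06,0],[-0.03,0,0.12,0],[-0.03,0,0.12,0],[-0.03,0,0.12,0]]]' -;  python3 -m handwheel '[[[0.03,0,0,0],[0.06,0,0,0],[0.09,0,0,0],[0.09,0,0,0]]]' -; python3 tilt2.py w14; python3 -m handwheel '[[[0.01,0,-0.008,0],[0.02,0,-0.015,0],[0.02,0,-0.015,0]]]' -; python3 tilt2.py w15
```

```text
time_s: 14.05
eef_pos: [0.5422, -0.232, 0.0331]
eef_rot: [-0.0, -0.082, 0.997, 0.0]
wrist_force: [0.4, 1.0, -1.4]
opening: 0.209
grasp_force: 75.1
time_s: 14.55
eef_pos: [0.5306, -0.2359, 0.0369]
eef_rot: [0.007, -0.081, 0.997, -0.002]
wrist_force: [16.7, 5.9, 1.9]
opening: 0.211
grasp_force: 75.5
w14 slope,z0,resid,n,xmin,xmax [  20.2629   -0.0067    0.0005 1224.        0.014     0.0454]
time_s: 14.98
eef_pos: [0.528, -0.2376, 0.041]
eef_rot: [0.008, -0.082, 0.997, -0.003]
wrist_force: [18.8, 4.1, 4.1]
opening: 0.205
grasp_force: 76.3
w15 slope,z0,resid,n,xmin,xmax [  22.959    -0.0065    0.0005 1152.        0.014     0.0441]
```

```bash
python3 -m handwheel '[[[0.01,0,0.005,0],[0.025,0,0.01,0],[0.025,0,0.01,0]]]' -; python3 tilt2.py w16; python3 -m handwheel '[[[0.01,0,-0.002,0],[0.02,0,-0.005,0],[0.02,0,-0.005,0]]]' -; python3 tilt2.py w17
```

```text
time_s: 15.4
eef_pos: [0.5273, -0.2381, 0.0414]
eef_rot: [0.012, -0.081, 0.997, -0.004]
wrist_force: [29.1, 10.7, 10.1]
opening: 0.21
grasp_force: 77.1
w16 slope,z0,resid,n,xmin,xmax [  23.2572   -0.0064    0.0005 1116.        0.014     0.0436]
time_s: 15.82
eef_pos: [0.5231, -0.2408, 0.0428]
eef_rot: [0.012, -0.081, 0.997, -0.006]
wrist_force: [25.9, 5.5, 11.2]
opening: 0.211
grasp_force: 78.2
w17 slope,z0,resid,n,xmin,xmax [  27.7118   -0.0057    0.0005 1016.        0.014     0.0402]
```

```bash
python3 -m handwheel '[[[0.01,0,0,0],[0.02,0,0,0],[0.02,0,0,0]]]' -; python3 tilt2.py w18; python3 -m handwheel '[[[0.01,0,-0.002,0],[0.015,0,-0.003,0],[0.015,0,-0.003,0]]]' -; python3 tilt2.py w19
```

```text
time_s: 16.25
eef_pos: [0.5201, -0.2418, 0.0435]
eef_rot: [0.013, -0.081, 0.997, -0.006]
wrist_force: [28.6, 4.8, 12.2]
opening: 0.209
grasp_force: 78.9
w18 slope,z0,resid,n,xmin,xmax [ 30.6281  -0.0052   0.0006 967.       0.014    0.038 ]
time_s: 16.68
eef_pos: [0.5172, -0.2434, 0.0445]
eef_rot: [0.013, -0.082, 0.997, -0.008]
wrist_force: [25.6, 1.2, 15.2]
opening: 0.206
grasp_force: 79.0
w19 slope,z0,resid,n,xmin,xmax [ 33.6628  -0.0047   0.0006 856.       0.0141   0.0352]
```

```bash
python3 -m handwheel '[[[0.008,0,0,0],[0.012,0,0,0],[0.012,0,0,0]]]' -; python3 tilt2.py w20; python3 -m handwheel '[[[-0.05,0,0,0],[-0.1,0,0,0],[-0.12,0,0,0],[-0.12,0,-0.2,0],[-0.12,0,-0.4,0],[-0.12,0,-0.7,0],[-0.12,0,-0.7,0],[-0.12,0,-0.7,0]]]' -; python3 tilt2.py w21
python3 - <<'E'
from h import *
import pickle
c,o=pickle.load(open("w21.pkl","rb"));P=cloud(c,c["T_tool_cam"])
for r in range(165,330,6):
    print(r,P[r,284].round(4),c["color"][r,284])
E
```

```text
time_s: 17.1
eef_pos: [0.516, -0.2432, 0.045]
eef_rot: [0.014, -0.081, 0.997, -0.007]
wrist_force: [30.2, 7.1, 17.6]
opening: 0.208
grasp_force: 79.2
w20 slope,z0,resid,n,xmin,xmax [ 34.5569  -0.0046   0.0005 809.       0.014    0.0346]
time_s: 18.15
eef_pos: [0.5252, -0.2342, 0.1748]
eef_rot: [-0.001, -0.082, 0.997, 0.001]
wrist_force: [-0.0, -0.1, -1.6]
opening: 0.209
grasp_force: 77.2
w21 slope,z0,resid,n,xmin,xmax [ 32.4042  -0.0045   0.0006 871.       0.014    0.0358]
165 [0.0289 0.0015 0.171 ] [166 156 148]
171 [0.0233 0.0015 0.1721] [197 187 177]
177 [0.0175 0.0015 0.1734] [195 183 173]
183 [0.0124 0.0015 0.1705] [192 181 170]
189 [0.0068 0.0015 0.1703] [187 175 166]
195 [0.0012 0.0015 0.17  ] [192 181 170]
201 [0.0343 0.0003 0.0176] [164 107  80]
207 [0.0317 0.0003 0.0167] [165 106  79]
213 [0.0292 0.0003 0.0152] [164 105  78]
219 [0.0273 0.0003 0.0118] [164 106  79]
225 [0.0248 0.0003 0.0107] [164 106  81]
231 [0.0223 0.0003 0.0097] [160 107  83]
237 [0.02   0.0003 0.008 ] [161 108  84]
243 [0.0176 0.0003 0.0068] [102  77  65]
249 [0.0156 0.0002 0.0046] [98 70 59]
255 [0.0135 0.0002 0.0026] [92 64 52]
261 [0.011  0.0002 0.0019] [90 61 48]
267 [ 0.009   0.0002 -0.0002] [89 60 46]
273 [0.0061 0.0002 0.    ] [88 59 45]
279 [ 0.0043  0.0002 -0.0022] [88 59 45]
285 [ 0.0019  0.0002 -0.0033] [88 59 45]
291 [-0.      0.0002 -0.005 ] [88 58 44]
297 [-0.0019  0.0002 -0.0068] [88 58 44]
303 [-0.005   0.0002 -0.0064] [88 58 44]
309 [-0.006   0.0002 -0.0095] [89 59 45]
315 [-0.0081  0.0002 -0.0108] [89 58 44]
321 [-0.0107  0.0002 -0.0112] [85 56 42]
327 [-0.0139  0.0002 -0.0109] [114  73  54]
```

The tip now sits about 33–34° nose-up in the grip, close to the iron's 35°. Moving it in front of the spigot.

```bash
python3 -m handwheel '[[[-0.4,0.3,-0.2,0],[-0.6,0.6,-0.2,0],[-0.84,0.8,-0.2,0],[-0.84,1,-0.2,0],[-0.84,1,-0.2,0],[-0.84,1,-0.2,0]]]' - >/dev/null; python3 -m handwheel '[[[-0.05,0.3,0,0],[-0.05,0.6,0,0],[-0.05,0.8,0,0],[-0.05,1,0,0],[-0.05,1,0,0]]]' - > /dev/null;  python3 -m handwheel '[[[0,0.18,0,-0.1],[0,0.18,0.1,-0.133],[0,0.18,0.1,-0.133],[0,0.18,0.1,-0.133],[0,0.18,0.1,-0.133],[0,0.18,0.1,-0.133]]]' -
cat > rel.py <<'E'
from prof import *
import pickle,sys
from scipy.spatial.transform import Rotation as R
np.set_printoptions(precision=4,suppress=True,linewidth=150)
n=sys.argv[1]
o=ctrl.get_obs();c=ctrl.camera("wrist");pickle.dump((c,o),open(n+".pkl","wb"));save(c,n+".png")
T=c["T_tool_cam"];P=cloud(c,T);TW=tooltowrist(c,o)
q=o["eef_rot"];RT=R.from_quat(q[[1,2,3,0]]).as_matrix()
# sleeve top face, columns near centre
Q=P[:,276:290].reshape(-1,3);Q=Q[(Q[:,0]>-.008)&(Q[:,0]<.06)&(abs(Q[:,2]-.0*Q[:,0])<.035)];
a=np.array([np.tan(np.radians(33.5)),-.0045])
for _ in range(5):
    e=Q[:,2]-Q[:,0]*a[0]-a[1];g=abs(e)<.002;a=np.polyfit(Q[g,0],Q[g,2],1)
th=np.arctan(a[0]);xm=np.percentile(Q[g,0],99.5);m=copper(c)
M=np.array([xm-.01*np.sin(th),0,a[1]+a[0]*xm+.01*np.cos(th)])
# sleeve lateral centre (image columns of copper in mid sleeve)
k,l,s,ce=cv2.connectedComponentsWithStats(m);i=max(range(1,k),key=lambda i:s[i,4]*(abs(ce[i][0]-283)<30))
rows=[(np.where(l[r]==i)[0].min(),np.where(l[r]==i)[0].max()) for r in range(s[i,1]+4,s[i,1]+34,3)]
col=np.mean(rows);r=s[i,1]+19;zc=c["range_z"][r,int(col)];M[1]=(col-c["K"][0,2])/c["K"][0,0]*zc+T[1,3]
print("TCP",o["eef_pos"],"rows",s[i],rows[0],rows[-1]);print("tilt",np.degrees(th),"mouth top edge x",xm,"mouth centre tool",M)
# nominal iron in tool axes
E=np.array([.5688,.2025,.1437]);h=np.radians(20.8);d=np.array([np.cos(h)*.8192,np.sin(h)*.8192,.5736])
e=RT.T@(E-o["eef_pos"]);dt=RT.T@d
print("iron end tool",e,"dir",dt,"tool heading",np.degrees(np.arctan2(RT[1,0],RT[0,0]))%360)
for s_ in (0,-.05):
    p=np.linalg.inv(T)@np.r_[e+s_*dt,1];p=c["K"]@p[:3];print("pixel of iron",s_,p[:2]/p[2])
print("mouth-end along axis",(M-e)@dt,"perp",(M-e)-((M-e)@dt)*dt)
E
python3 rel.py w22
```

```text
time_s: 20.32
eef_pos: [0.6309, 0.2241, 0.1968]
eef_rot: [0.001, -0.181, 0.984, -0.0]
wrist_force: [0.1, 0.1, -2.2]
opening: 0.205
grasp_force: 77.2
TCP [0.6309 0.2241 0.1968] rows [ 261  298   39   83 1447] (np.int64(262), np.int64(267)) (np.int64(266), np.int64(297))
tilt 32.76589796188324 mouth top edge x 0.035827227611183884 mouth centre tool [ 0.0304 -0.0053  0.0267]
iron end tool [0.0657 0.0019 0.053 ] dir [-0.8198 -0.0004 -0.5728] tool heading 200.81618786565966
pixel of iron 0 [286.563  128.7766]
pixel of iron -0.05 [286.1664  54.773 ]
mouth-end along axis 0.044036831994966615 perp [ 0.0008 -0.0072 -0.0011]
```

```bash
cat > lat.py <<'E'
from prof import *
import pickle,sys
np.set_printoptions(precision=4,suppress=True,linewidth=150)
n=sys.argv[1];c,o=pickle.load(open(n+".pkl","rb"));T=c["T_tool_cam"];P=cloud(c,T);K=c["K"]
P2=P*np.array([1,1,-1])
# sleeve lateral edges by depth
for r in range(205,245,8):
    w=np.where((abs(P[r,:,2]-(P[r,:,0]*.645-.0045))<.004)&(abs(np.arange(560)-283)<40))[0]
    if len(w): mid=(w.min()+w.max())/2;print("sleeve",r,w.min(),w.max(),"y",(mid-K[0,2])/K[0,0]*c["range_z"][r,283]+T[1,3],"width",(w.max()-w.min()+1)/K[0,0]*c["range_z"][r,283])
Tz=T.copy();Tz[2]*=-1   # height = -tool z
a0,b0=eval(sys.argv[2])
r=axisfit(c,a0,b0,.0055,-.11,-.1,1.2,66,T=Tz)
for x in r[::3]: print(x[[0,1,2,3,4,5,6]])
E
python3 lat.py w22 '((286.2,54.8),(286.5,128.8))'
```

```text
sleeve 205 260 302 y -0.0011934699100544241 width 0.01992925435629531
sleeve 213 260 302 y -0.00119213731291575 width 0.01984281076950911
sleeve 221 260 302 y -0.0011884669737314611 width 0.019604721346529044
sleeve 229 260 303 y -0.0009598244490631128 width 0.01987677576066861
sleeve 237 260 303 y -0.0009603476296219806 width 0.020018106942003774
[ -0.1    286.17    47.4     36.       0.11     0.0018  -0.0769]
[ -0.04   286.188   51.84    36.       0.1072   0.0018  -0.0756]
[  0.02   286.206   56.28    36.       0.1047   0.0017  -0.0729]
[  0.08   286.224   60.72    36.       0.102    0.0017  -0.0718]
[  0.14   286.242   65.16    36.       0.0998   0.0017  -0.0705]
[  0.2    286.885   69.5975  32.75     0.0957   0.0021  -0.058 ]
[  0.26   286.278   74.04    36.       0.0936   0.0016  -0.057 ]
[  0.32   286.296   78.48    36.       0.0919   0.0016  -0.0597]
[  0.38   286.314   82.92    36.       0.0896   0.0016  -0.0617]
[  0.44   286.332   87.36    36.       0.0875   0.0016  -0.0606]
[  0.5    286.35    91.8     36.       0.0848   0.0016  -0.0593]
[  0.56   286.368   96.24    36.       0.0827   0.0016  -0.0576]
[  0.62   286.511  100.6795  23.75     0.0801   0.0022  -0.0566]
[  0.68   286.529  105.1195  19.75     0.078    0.0021  -0.0554]
[  0.74   286.547  109.5595  19.75     0.0754   0.0021  -0.0521]
[  0.8    287.065  113.9975  20.75     0.0734   0.0021  -0.0522]
[  0.86   287.083  118.4375  20.75     0.0714   0.0021  -0.0495]
[  0.92   287.101  122.8775  20.75     0.0688   0.0021  -0.0494]
[  0.98   287.119  127.3175  18.75     0.0667   0.0021  -0.0514]
[  1.04   286.887  131.7585   8.75     0.0639   0.0022  -0.0557]
```

The depth profiles confirm the iron axis to about 0.5 mm, and the tip's mouth is 3.2 mm off it sideways. Correcting that and approaching to 10 mm short.

```bash
python3 -m handwheel '[[[0.03,0.016,0.02,0],[0.08,0.016,0.06,0],[0.136,0.016,0.1,0],[0.136,0.016,0.1,0],[0.136,0.016,0.1,0]]]' -; python3 rel.py w23 | tail -6; python3 lat.py w23 '((284,80),(284,178))'
```

```text
time_s: 21.0
eef_pos: [0.604, 0.2179, 0.1763]
eef_rot: [0.0, -0.181, 0.983, -0.0]
wrist_force: [0.5, -0.0, -1.6]
opening: 0.207
grasp_force: 77.2
TCP [0.604  0.2179 0.1763] rows [ 261  299   39   82 1427] (np.int64(262), np.int64(266)) (np.int64(266), np.int64(296))
tilt 32.87512543867237 mouth top edge x 0.03565654308898647 mouth centre tool [ 0.0302 -0.0052  0.0266]
iron end tool [ 0.0384 -0.0018  0.0326] dir [-0.8195 -0.001  -0.5731] tool heading 200.86605646238533
pixel of iron 0 [279.5679 186.1591]
pixel of iron -0.05 [279.7898 102.7047]
mouth-end along axis 0.010129302990348988 perp [ 0.0001 -0.0034 -0.0002]
sleeve 205 260 302 y -0.0011956826364117148 width 0.020097303489477775
sleeve 213 260 302 y -0.0011923485479965108 width 0.019881026151857734
sleeve 221 260 302 y -0.001189888095683312 width 0.019721420283815072
sleeve 229 260 303 y -0.0009604459889654924 width 0.020146759023295744
sleeve 237 260 303 y -0.0009599095341385295 width 0.020001841951851635
[ -0.1    284.      70.2     36.       0.0952   0.0005  -0.0538]
[ -0.04   284.      76.08    36.       0.0922   0.0005  -0.
[... 540 characters left out ...]
     129.      36.       0.0663   0.0004  -0.037 ]
[  0.56   284.     134.88    36.       0.0631   0.0005  -0.0413]
[  0.62   284.     140.76    36.       0.0601   0.0005  -0.0417]
[  0.68   283.25   146.64    34.5      0.0573  -0.0001  -0.0387]
[  0.74   280.     152.52    21.       0.0546  -0.0016  -0.0363]
[  0.8    280.     158.4     21.       0.0523  -0.0016  -0.0344]
[  0.86   280.     164.28    21.       0.0495  -0.0016  -0.033 ]
[  0.92   280.     170.16    21.       0.0467  -0.0016  -0.032 ]
[  0.98   280.     176.04    21.       0.0444  -0.0016  -0.028 ]
[  1.04   280.     181.92    21.       0.0412  -0.0016  -0.0292]
[  1.1    280.     187.8     13.       0.0373  -0.0016  -0.0333]
```

Aligned to within 0.5 mm, with the ring's front face about 17 mm from the spigot end. Now entering the bore.

```bash
python3 -m handwheel '[[[0.025,-0.0025,0.0175,0],[0.05,-0.0025,0.035,0],[0.05,-0.0025,0.035,0]]]' -; python3 -m handwheel '[[[0.01,0,0.007,0],[0.02,0,0.014,0],[0.02,0,0.014,0]]]' -
```

```text
time_s: 21.42
eef_pos: [0.5939, 0.2136, 0.1685]
eef_rot: [-0.001, -0.181, 0.983, 0.0]
wrist_force: [0.1, -0.2, -1.8]
opening: 0.21
grasp_force: 77.2
time_s: 21.8
eef_pos: [0.5908, 0.2123, 0.1662]
eef_rot: [-0.0, -0.181, 0.983, -0.0]
wrist_force: [-0.1, -0.2, -1.5]
opening: 0.205
grasp_force: 77.2
```

```bash
python3 -m handwheel '[[[0.02,0,0.014,0],[0.03,0,0.021,0],[0.03,0,0.021,0]]]' -; python3 -m handwheel '[[[0.01,0,0.007,0],[0.02,0,0.014,0],[0.02,0,0.014,0]]]' -; python3 rel.py w24 | grep -E "tilt|along"
```

```text
time_s: 22.18
eef_pos: [0.5851, 0.2101, 0.1619]
eef_rot: [-0.0, -0.181, 0.983, 0.0]
wrist_force: [-0.0, 0.1, -1.2]
opening: 0.21
grasp_force: 77.2
time_s: 22.55
eef_pos: [0.5813, 0.2088, 0.1591]
eef_rot: [-0.0, -0.181, 0.983, 0.0]
wrist_force: [-0.9, -0.1, -1.8]
opening: 0.209
grasp_force: 77.2
tilt 32.588789676623634 mouth top edge x 0.04537089966118356 mouth centre tool [ 0.04   -0.0051  0.0327]
mouth-end along axis -0.03126066042395509 perp [ 0.0005 -0.0037 -0.0007]
```

```bash
python3 -m handwheel '[[[0.01,0,0.007,0],[0.01,0,0.007,0]]]' - | grep -E "pos|force"; python3 -m handwheel '[[[0.01,0,0.007,0],[0.01,0,0.007,0]]]' - | grep -E "pos|force";  python3 -m handwheel '[[[0.01,0,0.007,0],[0.01,0,0.007,0]]]' - | grep -E "pos|force"; python3 -m handwheel '[[[0.01,0,0.007,0],[0.01,0,0.007,0]]]' - | grep -E "pos|force"
```

```text
eef_pos: [0.5795, 0.208, 0.1577]
wrist_force: [0.1, 0.8, -2.5]
grasp_force: 77.2
eef_pos: [0.5778, 0.2073, 0.1565]
wrist_force: [-0.4, 0.5, -1.8]
grasp_force: 77.3
eef_pos: [0.5773, 0.2071, 0.1562]
wrist_force: [4.0, 3.6, 2.8]
grasp_force: 77.6
eef_pos: [0.5744, 0.206, 0.154]
wrist_force: [3.3, 1.6, 2.7]
grasp_force: 77.7
```

Axial force is about 6 N, so the ring is sliding. Feeling for the stop in small steps.

```bash
python3 -m handwheel '[[[0.005,0,0.0035,0],[0.005,0,0.0035,0]]]' - | grep -E "pos|t_force"; python3 -m handwheel '[[[0.005,0,0.0035,0],[0.005,0,0.0035,0]]]' - | grep -E "pos|t_force";  python3 -m handwheel '[[[0.005,0,0.0035,0],[0.005,0,0.0035,0]]]' - | grep -E "pos|t_force"; python3 -m handwheel '[[[0.005,0,0.0035,0],[0.005,0,0.0035,0]]]' - | grep -E "pos|t_force"
```

```text
eef_pos: [0.5733, 0.2056, 0.1531]
wrist_force: [3.6, 1.2, 3.5]
eef_pos: [0.5723, 0.2052, 0.1524]
wrist_force: [4.3, 0.8, 3.5]
eef_pos: [0.5714, 0.2048, 0.1517]
wrist_force: [4.1, 2.3, 5.1]
eef_pos: [0.5705, 0.2045, 0.1511]
wrist_force: [3.1, 1.6, 4.9]
```

```bash
python3 -m handwheel '[[[0.005,0,0.0035,0],[0.005,0,0.0035,0]]]' - | grep -E "pos|t_force"; python3 -m handwheel '[[[0.005,0,0.0035,0],[0.005,0,0.0035,0]]]' - | grep -E "pos|t_force"
```

```text
eef_pos: [0.5697, 0.2042, 0.1505]
wrist_force: [3.2, 2.4, 5.0]
eef_pos: [0.5688, 0.2039, 0.1499]
wrist_force: [3.4, 2.2, 5.0]
```

```bash
python3 -m handwheel '[[[0.005,0,0.0035,0],[0.005,0,0.0035,0]]]' - | grep -E "pos|t_force"; python3 -m handwheel '[[[0.005,0,0.0035,0],[0.005,0,0.0035,0]]]' - | grep -E "pos|t_force"; python3 -m handwheel '[[[0.005,0,0.0035,0],[0.005,0,0.0035,0]]]' - | grep -E "pos|t_force"
```

```text
eef_pos: [0.5687, 0.2038, 0.1498]
wrist_force: [4.9, 3.1, 7.4]
eef_pos: [0.5686, 0.2037, 0.1498]
wrist_force: [6.3, 3.5, 8.2]
eef_pos: [0.5685, 0.2037, 0.1498]
wrist_force: [8.0, 4.6, 9.3]
```

The TCP has stopped dead while the force climbs to about 14 N, and that force is almost purely axial. That is the stop, with the ring about 11.5 mm back. Pressing to about 17–18 N and holding.

```bash
python3 -m handwheel '[[[0.005,0,0.0035,0],[0.008,0,0.0055,0],[0.008,0,0.0055,0],[0.008,0,0.0055,0],[0.008,0,0.0055,0]]]' - | grep -E "pos|t_force"; python3 rel.py w25 | grep tilt
```

```text
eef_pos: [0.5684, 0.2036, 0.1498]
wrist_force: [10.9, 5.4, 11.6]
tilt 32.90633567529037 mouth top edge x 0.04783858143834144 mouth centre tool [0.0424 0.0006 0.0345]
```

17.6 N held for about 0.4 s. Easing most of the load, then releasing and lifting clear.

```bash
python3 -m handwheel '[[[-0.012,0,-0.009,0],[-0.024,0,-0.017,0],[-0.024,0,-0.017,0]]]' - | grep -E "pos|t_force"; python3 -m handwheel '[[[0,0,0,0],[0,0,0,0],[0,0,0,0],[0,0,0,0],[0,0,0,0]]]' 60; python3 -m handwheel '[[[0,0,-0.1,0],[0,0,-0.3,0],[0,0,-0.6,0],[0,0,-0.6,0],[0,0,-0.6,0],[0,0,-0.6,0]]]' -
python3 - <<'E'
from h import *
import pickle
o=ctrl.get_obs();c=ctrl.camera("wrist");c["pose"]=tooltowrist(c,o);pickle.dump(c,open("wf.pkl","wb"));s=ctrl.camera("scene");t=ctrl.camera("top");pickle.dump(s,open("sf.pkl","wb"))
a=cv2.resize(c["color"],(400,300));f=lambda i,u,v:cv2.resize(i["color"][v-50:v+50,u-67:u+67],(400,300),interpolation=cv2.INTER_CUBIC)
im=np.vstack([np.hstack([a,f(s,300,150)]),np.hstack([f(t,215,245),f(t,340,235)])]);cv2.imwrite("pics/final.png",im[:,:,::-1])
E
```

```text
eef_pos: [0.5687, 0.2038, 0.1498]
wrist_force: [2.8, 1.4, 6.3]
time_s: 27.52
eef_pos: [0.5686, 0.2038, 0.1496]
eef_rot: [-0.0, -0.181, 0.983, -0.0]
wrist_force: [-0.5, -0.7, 0.0]
opening: 0.706
grasp_force: 0.0
time_s: 28.28
eef_pos: [0.568, 0.2038, 0.2686]
eef_rot: [-0.001, -0.181, 0.983, 0.0]
wrist_force: [0.3, 0.1, -0.3]
opening: 0.703
grasp_force: 0.0
```

View pics/final.png

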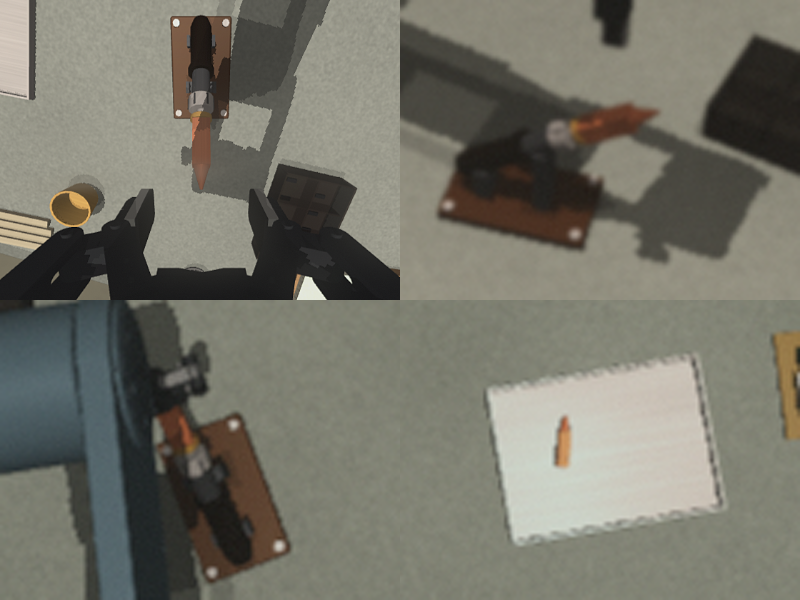

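The tip sits on the spigot with its mouth against the ring (scene crop at (575,130)). The slim tip lies untouched in the dish and the gripper is clear. Handing in.

```bash
python3 -c "
from bench import ctrl
print(ctrl.hand_in())"
```

```text
the job is handed in; nothing more can be done
None
```

The thick tip is on the spigot with the ring driven back about 11.5 mm to its stop; I pressed it home at about 17.6 N, let go, and handed in at about 28 s, with the slim tip still in the dish and no verdict returned.

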